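# Lay the last spice jar back in the spice tray

## Robot

A 6-joint arm with a two-finger parallel gripper is mounted at the origin on a cart in front of the work surface, level with it; the furniture and walls round the work are solid. World frame = base frame: x ahead of the robot, y to its left, z up, the work surface at z = 0. Lengths are in m, angles in rad, forces in N, time in s.
With the tool pointing down it reaches from about 0.4 to 0.925 m from the base axis. Payload 12.5 kg.
Tool frame: the origin (TCP) lies at the very end of the fingers, on their centre line; the grasp point (between the pads) lies 19 mm behind it (env.grip_point_offset is the distance from the TCP to the grasp point, in m); z points along the fingers, y is the line along which they close (so a half turn about z gives the same grasp; the last joint's range is limited). The gripper opens to 95 mm and grips with 3 to 60 N. Pads are 20 mm wide; open, the fingers measure 119 mm over their backs; the gripper's body (75 mm by 180 mm) begins 59 mm behind the grasp point.
Start: joints at [1.179, 0.491, 1.559, -0, 1.092, -0.106], TCP at [0.176, 0.6, 0.215] pointing down, gripper open.
Joint ranges: [-3.1, 3.1], [-0.84, 2.19], [0.05, 2.79], [-1.13, 4.28], [0.06, 2.93], [-2.69, 2.69]. Speed limits (rad/s): [2.22, 2.22, 2.79, 3.14, 3.14, 3.14].

## Interface

Orientations are given as a rotation vector (axis times angle).
In Python, from cell import env, camera, camera_model gives the robot as it stands.
- The arm moves only by the tool arm_command, never from a script. Its argument "motion" is a list of rows, each an object of numbers: "claw": the closure, from 0 (fully open) to 1 (shut); "tx", "ty", "tz": the shift along the tool's x, y, z as a fraction of full scale; "wx", "wy", "wz": the turn, a rotation vector about the tool's x, y, z as a fraction of full scale. In form: [{"claw": .., "tx": .., "ty": .., "tz": .., "wx": .., "wy": .., "wz": ..}, ...]. A call has 1 to 5 rows; each row is the pose to reach, as a shift and turn from the pose commanded when the call began, along the tool's axes at that moment; what a row does not reach only later rows make up. Full scale, the value 1, is 200 mm for a shift and 60 degrees for a turn. A row lasts 1/12 s, in which the tool goes at most 41.7 mm and 7.16 degrees, less where a joint would pass 70% of its speed; a pose out of reach is approached as far as the arm can. A call with a number of a shift or a turn outside -1 to 1 is refused whole. A call with a gripper value outside its range is refused whole. The fingers move at their own pace and stop on an object; "newtons" is the grip in N (left out, the last holds). Time passes only in rows, so rows that repeat a pose let the fingers close. It gives the time, the measured TCP pose, the force, the opening and the grip force at its end, in the units of the state.
- env.read_state(): the state, without advancing time (a new reading comes with each control period).
- camera(name): name is "side" or "top" or "wrist"; returns the picture (480x640x3 uint8, red, green, blue); there is no depth.
- camera_model(name): a dict with "camera_matrix" (3x3 intrinsics, pixels), "position" and "attitude" of the camera in the world. Camera axes: x right, y down, z forward; pixel columns grow to the right and rows downward; lengths in m; the calibration is good to about 2 mm. A picture is of the moment at which its call begins: read the wrist's pose just before it. camera_model takes no time and is no camera call; for the wrist camera it gives the pose at the moment of the call.
- env.finish_job(): hands the job in; it is judged then, once.
The state is a dict: "clock": time; "joint_pos": joint angles; "qvel": joint speeds; "tau": joint torques, N m; "ee_pos": TCP position; "orientation": TCP orientation; "ft_force": force on the tool from outside, world axes, zero at the start; "moment": the same for the moment, N m; "width": finger opening in m; "grasp_force": force on a finger pad.
Only numpy, scipy, OpenCV 4.12 (cv2) and the standard library are available. Lean on these libraries where they do the work, as an engineer would, in place of code of your own. Each camera call takes 0.05 s, during which the arm holds its last target. There are 200 camera calls.

## Task

One spice jar is still standing on the front ledge of the wooden spice tray. With the fingertips only, slide it along the ledge, still standing, until it stands in front of the empty groove; then push it near its top so that it tips back and lies down in that groove, and finally push its foot gently up the groove until its cap meets the rail at the end, in line with the other jars. Never pinch, press hard or lift the jar, and leave the other things where they are.

Things in the scene. Friction and masses are not known exactly. Their poses are not given: they have to be found in the camera images.
- rack: Wooden spice tray fixed on the worktop, 200 mm deep (x), 254 mm wide (y). Origin: middle of its underside. x points away from the robot (turned up to 0.25 rad), from front ledge to end rail; y left along the ledge. Behind the ledge a sill, 17 mm above the worktop, then four V grooves side by side, middles at y = -90, -30, 30, 90 mm, sloping 8 degrees up to a rail. Three hold something, one is empty.
- ledge (a point): Middle of the flat ledge along the tray's front, on its slick glide strip (friction about 0.15), 12 mm above the worktop. The ledge is 47 mm deep and 240 mm long, bounded by a front lip 10 mm higher, end cheeks 9 mm higher and, behind, the sill 5 mm higher; the strip lines lip and sill too.
- groove_free: The empty groove: a wooden V, flanks 20 degrees, ridges 11 mm above its bottom line, 120 mm long, with the end rail (33 mm high) at its upper end. Origin: on its bottom line at the lower end, just behind the sill, 17 mm above the worktop; x level, up the groove, away from the ledge; y across it to the left; z up. The ledge's middle is at x = -29 mm.
- home (a point): Where the centre of the jar's foot is when the jar lies home in the empty groove, its cap against the end rail and its axis 8 degrees above level: 10 mm ahead of the groove's lower end, 43 mm above the worktop.
- jar: Standing spice jar: glass, red cap, 42 mm thick, cap 45 mm, 106 mm tall, 80 to 150 g. Origin: centre of its foot; z from foot to cap. Pushed along the ledge it slides upright (safest below the cap), guided by lip and sill with 2 mm to spare; pushed towards the groove near its cap, the sill holds its foot and it tips. Fallen, its foot lies over the sill, some 5 to 30 mm short of home.
- jar_mid (a point): Centre of that same jar, on its axis 53 mm above its foot.
- jar_lying1: An identical spice jar lying home in its groove, cap to the end rail. Leave it there. Origin: centre of its foot; z from foot to cap. Its top side is up to 80 mm above the worktop.
- jar_lying2: Another identical spice jar lying home in its groove. Leave it there. Origin and axes as the other.
- shaker: Grey salt shaker, diameter 44 mm, 90 mm long, lying home in its groove, head to the end rail. Leave it there. Origin: centre of its foot; z from foot to head.
- mill: Brown wooden pepper mill, diameter 58 mm, 170 mm tall, standing on the worktop to the right of the tray. Bystander. Origin: centre of its foot.
- preserve: Jar with a red lid, 60 mm across, 85 mm tall, standing to the right of the tray. Bystander. Origin: centre of its foot.
- tomatoes: Food tin, diameter 58 mm, 72 mm tall, standing to the left of the tray. Bystander. Origin: centre of its foot.
- mug: White mug, 92 x 127 x 95 mm, to the left. Bystander. Origin: centre of its foot.
- teaspoon: Metal teaspoon 133 mm long lying at the left front. Bystander. Origin: centre of its underside.
Mind the look-alikes: they are no part of the job. Leave any pink look-alike of the jar alone.

How it is judged:
On the way, in this order (a step that is already met when the one before it is completed fails the run):
1. the jar stands upright on the ledge in front of the empty groove (within 15 mm of its middle) (angle between jar's own z axis and vertical below 0.12 rad and y of jar in the frame of groove_free between -0.015 and 0.015 m and x of jar in the frame of groove_free between -0.04 and -0.018 m and height (world z) of jar below 0.02 m), for 0.2 s.
2. the jar has been tipped back and lies in the empty groove, cap up the groove (angle between jar's own z axis and vertical between 1.33 and 1.53 rad and y of jar in the frame of groove_free between -0.008 and 0.008 m and y of jar_mid in the frame of groove_free between -0.008 and 0.008 m and x of jar_mid in the frame of groove_free above 0.01 m), for 0.2 s.
At the end, for the whole second after the job is handed in: The jar lies at rest in the formerly empty groove, cap up the groove, its axis within 8 mm of the groove's middle and about 8 degrees above level (2 to 14), its foot within 5 mm of the home place where the cap meets the end rail (all of step 2 and x of jar in the frame of groove_free between 0.005 and 0.016 m and height (world z) of jar below 0.052 m and linear speed of jar below 0.01 m/s and angular speed of jar below 0.1 rad/s); the robot touches nothing.
It fails at once if the jar is lifted (its middle more than 20 mm above its height when standing) (height (world z) of jar_mid above 0.085 m).
It fails at once if the jar is pinched or pressed hard by the fingers (over 28 N) (contact force between the fingers and jar above 28 N).
It fails at once if another thing in the tray is shifted by more than 10 mm (distance of any of jar_lying1, jar_lying2, shaker from where it was at the start of the episode above 0.01 m).
It fails at once if a bystander is shifted by more than 20 mm (distance of any of mill, preserve, tomatoes, mug, teaspoon from where it was at the start of the episode above 0.02 m).
It also fails if it takes over 64 s, if anything falls off the work surface, if the arm or the gripper's body presses on something with over 40 N, if the wrist force passes 120 N, or if a joint passes its speed limit or range.

## Working session

There is one attempt and no reset: what is moved stays moved. The work goes in short steps, Python scripts to look and compute and a tool call to move; the robot and the scene stay as the last step left them, time stands still between calls to the robot, and variables do not carry over. Pictures are saved under pics/ and viewed, at most 10 in all, crops included, and the job is handed in when it is done.

Besides the shell and the picture viewer there is one more tool, called after "Emit:" as name(argument=value, ...), one argument or row to a line, values as JSON. arm_command: Moves the arm, as the interface text tells. Its arguments: {"type":"object","properties":{"motion":{"type":"array","items":{"type":"object","properties":{"claw":{"type":"number"},"tx":{"type":"number"},"ty":{"type":"number"},"tz":{"type":"number"},"wx":{"type":"number"},"wy":{"type":"number"},"wz":{"type":"number"}}}},"newtons":{"type":"number"}},"required":["motion"]}

```bash
mkdir -p pics; ls
python3 - <<'E'
from cell import env,camera,camera_model
import cv2,numpy as np
for n in ("top","side"):
    im=camera(n); cv2.imwrite(f"pics/{n}0.png",im[...,::-1]); m=camera_model(n); print(n,m)
print(env.read_state())
E
```

```text
pics
top {'camera_matrix': array([[543.96420271,   0.        , 320.58926206],
       [  0.        , 543.96420271, 239.58610877],
       [  0.        ,   0.        ,   1.        ]]), 'position': array([ 0.2640538 , -0.05853407,  1.53061879]), 'attitude': array([-2.12866909,  2.17458912, -0.16582996])}
side {'camera_matrix': array([[506.16017628,   0.        , 323.94734111],
       [  0.        , 506.16017628, 231.1754836 ],
       [  0.        ,   0.        ,   1.        ]]), 'position': array([ 0.04856339, -0.57567058,  1.42130222]), 'attitude': array([-2.52724486,  0.94541383, -0.22291067])}
{'clock': 0.1, 'joint_pos': array([ 1.17941659e+00,  4.91477329e-01,  1.55936764e+00, -3.65826191e-05,
        1.09167602e+00, -1.05600211e-01]), 'qvel': array([-4.23664582e-04, -1.50060172e-03, -2.55433120e-04, -9.18310371e-05,
        8.69441214e-04, -6.19015249e-05]), 'tau': array([ 2.02697513e-03, -6.13615894e+01, -2.58606774e+01,  6.93452102e-02,
        4.70125722e-02,  6.81243904e-06]), 'ee_pos': array([0.17610131, 0.59947003, 0.214141  ]), 'orientation': array([-4.47321086e-01, -3.10938408e+00,  1.42588738e-03]), 'ft_force': array([0.17936515, 0.2348485 , 0.00950546]), 'moment': array([-0.03067774, -0.01216723,  0.0725521 ]), 'grasp_force': 0.0, 'width': 0.09496943805201433}
```

View pics/top0.png

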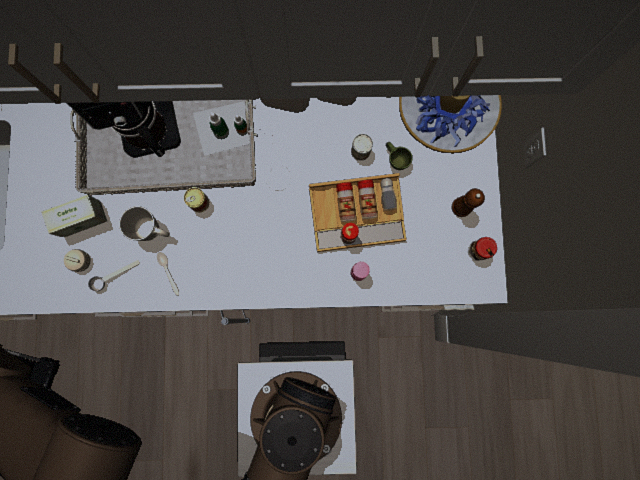

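View pics/side0.png

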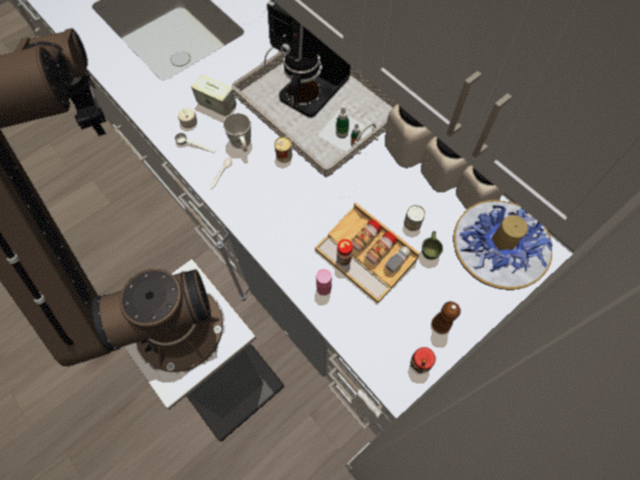

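The top view shows the tray between (310,183) and (406,245), with the empty groove at far left, near (327,210). Things that could be taken for the jar:
- standing red-capped jar on the ledge, (350,232): chosen by the description
- lying jars, (346,190) and (368,188)
- pink look-alike, (361,271)
- preserve jar with a red lid, (484,248)

Next I measure and check this in a close crop.

```bash
cat > h.py <<'E'
from cell import env,camera,camera_model
import cv2,numpy as np
from scipy.spatial.transform import Rotation as R
def ray(m,px):
    K=m["camera_matrix"]; d=np.linalg.solve(K,np.array([px[0],px[1],1.]))
    return np.array(m["position"]),R.from_rotvec(m["attitude"]).apply(d)
def plane(m,px,z):
    p,d=ray(m,px); return p+d*(z-p[2])/d[2]
def proj(m,X):
    c=R.from_rotvec(m["attitude"]).inv().apply(np.array(X)-m["position"]); u=m["camera_matrix"]@c; return u[:2]/u[2]
def redmask(im):
    h=cv2.cvtColor(im,cv2.COLOR_RGB2HSV)
    return (((h[...,0]<6)|(h[...,0]>174))&(h[...,1]>190)&(h[...,2]>120)).astype(np.uint8)
E
python3 - <<'E'
from h import *
im=cv2.imread("pics/top0.png")[...,::-1].copy(); m=camera_model("top")
h=cv2.cvtColor(im,cv2.COLOR_RGB2HSV)
for n in ("top","side"):
    mm=camera_model(n); i2=cv2.imread(f"pics/{n}0.png")[...,::-1].copy()
    k,l,s,c=cv2.connectedComponentsWithStats(redmask(i2))
    for a,b in zip(s[1:],c[1:]):
        if a[4]>15: print(n,a,b.round(1),plane(mm,b,.118).round(4))
    w=cv2.inRange(cv2.cvtColor(i2,cv2.COLOR_RGB2HSV),(10,70,120),(25,255,255))
    cs,_=cv2.findContours(cv2.morphologyEx(w,cv2.MORPH_CLOSE,np.ones((9,9))),cv2.RETR_EXTERNAL,cv2.CHAIN_APPROX_SIMPLE)
    c=max(cs,key=cv2.contourArea); q=cv2.approxPolyDP(cv2.convexHull(c),5,True)[:,0]
    print(n,cv2.contourArea(c),cv2.minAreaRect(c))
    for p in q: print(p,plane(mm,p,.022).round(4),plane(mm,p,.033).round(4))
a=im[160:290,290:500]; b=cv2.resize(a,None,fx=3.8,fy=3.8,interpolation=cv2.INTER_CUBIC)
cv2.imwrite("pics/crop1.png",b[...,::-1])
E
```

```text
top [361 180  10   8  52] [365.5 183.4] [ 0.6167 -0.1985  0.118 ]
top [339 183  11   7  51] [343.8 186. ] [ 0.6108 -0.1406  0.118 ]
top [342 223  16  16 153] [350.4 230.4] [ 0.4907 -0.1545  0.118 ]
top [477 238  13   7  17] [481.9 239.6] [ 0.4592 -0.4999  0.118 ]
top [477 239  20  18 162] [486.2 247.1] [ 0.439  -0.5098  0.118 ]
top 4156.5 ((357.6923522949219, 211.5384521484375), (67.22682189941406, 91.28955841064453), 82.87498474121094)
[399 174] [ 0.6664 -0.3047  0.022 ] [ 0.6634 -0.3029  0.033 ]
[405 239] [ 0.4786 -0.3136  0.022 ] [ 0.477  -0.3117  0.033 ]
[317 250] [ 0.4526 -0.066   0.022 ] [ 0.4512 -0.0659  0.033 ]
[309 184] [ 0.6422 -0.0472  0.022 ] [ 0.6394 -0.0473  0.033 ]
side [369 220  12  10  53] [374.9 223.9] [ 0.603  -0.1626  0.118 ]
side [385 232  11  10  57] [390.5 236.1] [ 0.6096 -0.2204  0.118 ]
side [338 240  14  13 102] [345.  247.3] [ 0.4876 -0.1612  0.118 ]
side 5060.0 ((367.2790222167969, 250.73770141601562), (84.21604919433594, 64.08539581298828), 40.42607498168945)
[354 203] [ 0.6455 -0.0343  0.022 ] [ 0.6408 -0.0386  0.033 ]
[418 252] [ 0.6763 -0.2874  0.022 ] [ 0.6714 -0.2896  0.033 ]
[378 301] [ 0.4775 -0.3201  0.022 ] [ 0.4741 -0.3221  0.033 ]
[316 249] [ 0.4498 -0.077   0.022 ] [ 0.4466 -0.0809  0.033 ]
```

View pics/crop1.png

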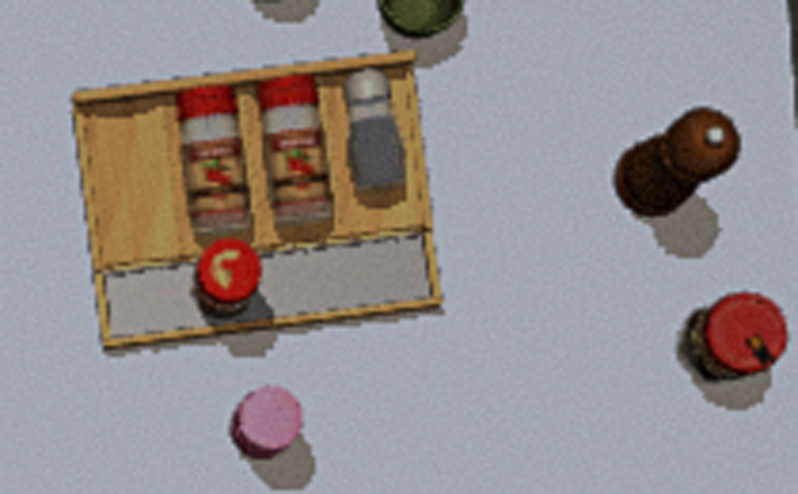

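The crop confirms the choice. The red-capped jar stands on the ledge in front of the groove at y=+30, the empty groove is at y=+90, and tray yaw is about 0.10 rad. I'll move over to it along an arc.

Emit:
arm_command(
  motion=[
    {"claw":1,"tx":-0.85,"ty":-0.45,"tz":-0.3,"wz":-0.367},
    {"claw":1,"tx":-0.85,"ty":-0.45,"tz":-0.3,"wz":-0.367},
    {"claw":1,"tx":-0.85,"ty":-0.45,"tz":-0.3,"wz":-0.367},
    {"claw":1,"tx":-0.85,"ty":-0.45,"tz":-0.3,"wz":-0.367},
    {"claw":1,"tx":-0.85,"ty":-0.45,"tz":-0.3,"wz":-0.367},
  ],
  newtons=10,
)

```text
schema error: expected keys claw, tx, ty, tz, wx, wy, wz
```

Emit:
arm_command(
  motion=[
    {"claw":1,"tx":-0.4,"ty":-0.9},
    {"claw":1,"tx":-0.4,"ty":-0.9},
    {"claw":1,"tx":-0.4,"ty":-0.9},
    {"claw":1,"tx":-0.4,"ty":-0.9},
    {"claw":1,"tx":-0.4,"ty":-0.9},
  ],
)

```text
schema error: expected keys claw, tx, ty, tz, wx, wy, wz
```

Emit:
arm_command(
  motion=[
    {"claw":1,"ty":-1},
    {"claw":1,"ty":-1},
    {"claw":1,"ty":-1},
    {"claw":1,"ty":-1},
    {"claw":1,"ty":-1},
  ],
)

```text
schema error: expected keys claw, tx, ty, tz, wx, wy, wz
```

Run:
```python
from h import *
s=env.read_state(); print(s["clock"],s["ee_pos"],s["orientation"],s["width"])
m=camera_model("wrist"); print(m["position"], R.from_rotvec(m["attitude"]).as_matrix().round(3), m["camera_matrix"][0])
T=R.from_rotvec(s["orientation"]); print(T.as_matrix().round(3), T.inv().apply(m["position"]-s["ee_pos"]))
```

```text
0.1 [0.17610131 0.59947003 0.214141  ] [-4.47321086e-01 -3.10938408e+00  1.42588738e-03] 0.09496943805201433
[0.10497316 0.61977862 0.3844572 ] [[ 0.282  0.924  0.257]
 [ 0.959 -0.271 -0.077]
 [-0.002  0.268 -0.963]] [406.09370614   0.         323.55459102]
[[-0.959  0.282 -0.   ]
 [ 0.282  0.959 -0.001]
 [ 0.    -0.001 -1.   ]] [ 0.07397963 -0.00072305 -0.17031075]
```

Emit:
arm_command(
  motion=[
    {"claw":1,"tx":-0.85,"ty":-0.45,"tz":-0.3,"wx":0,"wy":0,"wz":-0.367},
    {"claw":1,"tx":-0.85,"ty":-0.45,"tz":-0.3,"wx":0,"wy":0,"wz":-0.367},
    {"claw":1,"tx":-0.85,"ty":-0.45,"tz":-0.3,"wx":0,"wy":0,"wz":-0.367},
    {"claw":1,"tx":-0.85,"ty":-0.45,"tz":-0.3,"wx":0,"wy":0,"wz":-0.367},
    {"claw":1,"tx":-0.85,"ty":-0.45,"tz":-0.3,"wx":0,"wy":0,"wz":-0.367},
  ],
  newtons=10,
)

```text
clock: 0.52
ee_pos: [0.3149, 0.4638, 0.2751]
orientation: [0.158, -3.137, 0.0]
ft_force: [1.2, -0.5, 0.8]
width: 0.0673
grasp_force: 0.0
```

Emit:
arm_command(
  motion=[
    {"claw":1,"tx":-0.4,"ty":-0.9,"tz":0,"wx":0,"wy":0,"wz":0},
    {"claw":1,"tx":-0.4,"ty":-0.9,"tz":0,"wx":0,"wy":0,"wz":0},
    {"claw":1,"tx":-0.4,"ty":-0.9,"tz":0,"wx":0,"wy":0,"wz":0},
    {"claw":1,"tx":-0.4,"ty":-0.9,"tz":0,"wx":0,"wy":0,"wz":0},
    {"claw":1,"tx":-0.4,"ty":-0.9,"tz":0,"wx":0,"wy":0,"wz":0},
  ],
)

```text
clock: 0.93
ee_pos: [0.4121, 0.2915, 0.2745]
orientation: [0.153, -3.138, 0.001]
ft_force: [0.0, 1.1, 0.2]
width: 0.0341
grasp_force: 0.0
```

Emit:
arm_command(
  motion=[
    {"claw":1,"tx":0,"ty":-1,"tz":0,"wx":0,"wy":0,"wz":0},
    {"claw":1,"tx":0,"ty":-1,"tz":0,"wx":0,"wy":0,"wz":0},
    {"claw":1,"tx":0,"ty":-1,"tz":0,"wx":0,"wy":0,"wz":0},
    {"claw":1,"tx":0,"ty":-1,"tz":0,"wx":0,"wy":0,"wz":0},
    {"claw":1,"tx":0,"ty":-1,"tz":0,"wx":0,"wy":0,"wz":0},
  ],
)

```text
clock: 1.35
ee_pos: [0.4305, 0.0927, 0.2746]
orientation: [0.154, -3.138, 0.0]
ft_force: [0.2, 1.3, -0.0]
width: 0.0023
grasp_force: 0.0
```

Run:
```python
from h import *
s=env.read_state(); print(s["clock"],s["ee_pos"],s["orientation"],s["width"])
print(R.from_rotvec(s["orientation"]).as_matrix().round(3))
```

```text
1.35 [0.43054449 0.09268571 0.27456631] [ 1.54082733e-01 -3.13765983e+00  2.23430095e-04] 0.0022841275971617163
[[-0.995 -0.098 -0.   ]
 [-0.098  0.995 -0.   ]
 [ 0.    -0.    -1.   ]]
```

Emit:
arm_command(
  motion=[
    {"claw":1,"tx":0,"ty":-1,"tz":0,"wx":0,"wy":0,"wz":0},
    {"claw":1,"tx":0,"ty":-1,"tz":0,"wx":0,"wy":0,"wz":0},
    {"claw":1,"tx":0,"ty":-1,"tz":0,"wx":0,"wy":0,"wz":0},
    {"claw":1,"tx":0,"ty":-1,"tz":0,"wx":0,"wy":0,"wz":0},
    {"claw":1,"tx":0,"ty":-1,"tz":0,"wx":0,"wy":0,"wz":0},
  ],
)

```text
clock: 1.77
ee_pos: [0.4503, -0.1066, 0.2746]
orientation: [-0.153, 3.138, -0.0]
ft_force: [0.5, -0.0, 0.4]
width: 0.0007
grasp_force: 0.0
```

Run:
```python
from h import *
s=env.read_state(); m=camera_model("wrist"); print(s["ee_pos"]); im=camera("wrist")
np.savez("w1.npz",im=im,K=m["camera_matrix"],p=m["position"],a=m["attitude"])
cv2.imwrite("pics/w1.png",im[...,::-1])
k,l,st,c=cv2.connectedComponentsWithStats(redmask(im))
for a,b in zip(st[1:],c[1:]):
    if a[4]>60: print(a,b.round(1),plane(m,b,.118).round(4))
```

```text
[ 0.45028799 -0.10664213  0.27455707]
```

View pics/w1.png

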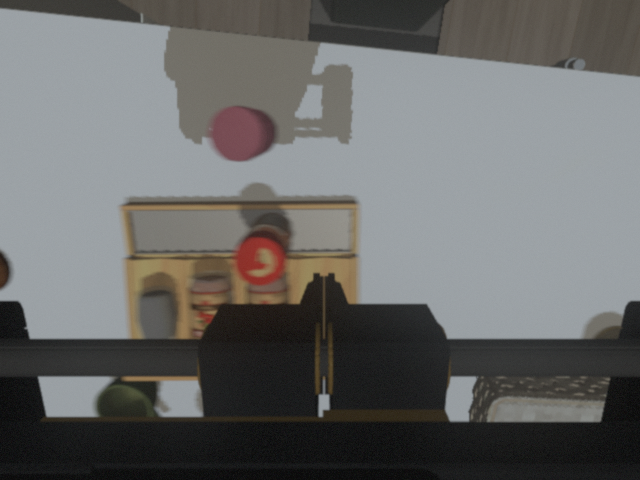

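The wrist view shows the ledge between the lip (row ~205) and the sill (row ~256). The cheeks are at cols ~128 and ~353, the red cap is at (260,260), and the pink look-alike is at (242,133). The tray looks square to the image.

Run:
```python
from h import *
d=np.load("w1.npz"); im=d["im"]; m=dict(camera_matrix=d["K"],position=d["p"],attitude=d["a"])
h=cv2.cvtColor(im,cv2.COLOR_RGB2HSV)
w=cv2.inRange(h,(8,70,70),(28,255,255))
for c in (160,200,330,345):
    r=np.flatnonzero(w[190:300,c])+190; sp=np.split(r,np.flatnonzero(np.diff(r)>1)+1); print("col",c,[(a[0],a[-1]) for a in sp if len(a)])
for r0 in (220,235,245,280):
    r=np.flatnonzero(w[r0,100:380])+100; sp=np.split(r,np.flatnonzero(np.diff(r)>1)+1); print("row",r0,[(a[0],a[-1]) for a in sp if len(a)])
rm=(((h[...,0]<8)|(h[...,0]>172))&(h[...,1]>150)&(h[...,2]>90)).astype(np.uint8)
k,l,st,c=cv2.connectedComponentsWithStats(rm)
for i in range(1,k):
    if st[i][4]>150:
        pts=np.argwhere(l==i)[:,::-1].astype(np.float32); (cx,cy),r=cv2.minEnclosingCircle(pts)
        print(st[i],(cx,cy),r,plane(m,(cx,cy),.118).round(4), "diam",2*r/406*(m["position"][2]-.118))
np.save("/tmp/x.npy",0)
```

```text
col 160 [(np.int64(204), np.int64(209)), (np.int64(254), np.int64(288))]
col 200 [(np.int64(203), np.int64(209)), (np.int64(254), np.int64(277)), (np.int64(283), np.int64(291)), (np.int64(293), np.int64(299))]
col 330 [(np.int64(203), np.int64(208)), (np.int64(253), np.int64(273))]
col 345 [(np.int64(203), np.int64(208)), (np.int64(253), np.int64(297))]
row 220 [(np.int64(125), np.int64(129)), (np.int64(353), np.int64(355))]
row 235 [(np.int64(127), np.int64(131)), (np.int64(276), np.int64(288)), (np.int64(353), np.int64(355))]
row 245 [(np.int64(128), np.int64(132)), (np.int64(283), np.int64(287)), (np.int64(353), np.int64(355))]
row 280 [(np.int64(128), np.int64(191)), (np.int64(209), np.int64(210)), (np.int64(223), np.int64(245)), (np.int64(278), np.int64(312)), (np.int64(323), np.int64(324)), (np.int64(335), np.int64(355))]
[ 234  237   51   48 1368] (259.3166809082031, 259.9583435058594) 25.392377853393555 [ 0.4921 -0.1587  0.118 ] diam 0.04088815990291945
```

Run:
```python
from h import *
d=np.load("w1.npz"); m=dict(camera_matrix=d["K"],position=d["p"],attitude=d["a"])
y=.098; ex=np.array([np.cos(y),np.sin(y),0]); ey=np.array([-np.sin(y),np.cos(y),0])
for n,px,z in [("lip in",(180,209.7),.022),("lip in",(345,208.7),.022),("lip out",(180,203),.022),("lip out",(345,202.5),.022),("sill",(180,253.5),.017),("sill",(345,252.5),.017),("chkR in",(132,240),.021),("chkR out",(127.5,240),.021),("chkL in",(352.5,240),.021),("chkL out",(356,240),.021),("cap",(259.3,260),.118)]:
    X=plane(m,px,z); print(n,X.round(4),"t:",round(X@ex,4),round(X@ey,4))
# cap by two views: top & wrist
mt=camera_model("top"); p1,d1=ray(m,(259.3,260)); p2,d2=ray(mt,(350.4,231.5))
A=np.stack([d1,-d2],1); t=np.linalg.lstsq(A,p2-p1,rcond=None)[0]; print(p1+d1*t[0],p2+d2*t[1])
```

```text
lip in [ 0.4782 -0.2585  0.022 ] t: 0.4506 -0.304
lip in [ 0.46   -0.0843  0.022 ] t: 0.4495 -0.1289
lip out [ 0.4709 -0.2585  0.022 ] t: 0.4434 -0.3033
lip out [ 0.4534 -0.0851  0.022 ] t: 0.4429 -0.129
sill [ 0.529 -0.26   0.017] t: 0.501 -0.3105
sill [ 0.51   -0.0785  0.017 ] t: 0.4998 -0.128
chkR in [ 0.5172 -0.3106  0.021 ] t: 0.4843 -0.3597
chkR out [ 0.5177 -0.3155  0.021 ] t: 0.4843 -0.3646
chkL in [ 0.4938 -0.0723  0.021 ] t: 0.4843 -0.1203
chkL out [ 0.4934 -0.0685  0.021 ] t: 0.4843 -0.1165
cap [ 0.4922 -0.1587  0.118 ] t: 0.4743 -0.2061
[ 0.4827267  -0.15516726  0.14470996] [ 0.4835959  -0.15258924  0.14467269]
```

Measured in tray axes, the cheeks are 0.239 m apart, against 0.240 given. The jar is at y≈+34 mm and the free groove at +90 mm, so it slides about 56 mm. I'll tilt 15° and descend on the jar's right.

Emit:
arm_command(
  motion=[
    {"claw":1,"tx":-0.18,"ty":-0.575,"tz":0,"wx":-0.25,"wy":0,"wz":0},
    {"claw":1,"tx":-0.18,"ty":-0.575,"tz":0,"wx":-0.25,"wy":0,"wz":0},
    {"claw":1,"tx":-0.18,"ty":-0.575,"tz":0,"wx":-0.25,"wy":0,"wz":0},
    {"claw":1,"tx":-0.18,"ty":-0.575,"tz":0,"wx":-0.25,"wy":0,"wz":0},
  ],
)

```text
clock: 2.15
ee_pos: [0.4993, -0.2209, 0.2727]
orientation: [0.145, -3.098, -0.41]
ft_force: [0.6, 0.8, -0.9]
width: 0.0006
grasp_force: 0.0
```

Emit:
arm_command(
  motion=[
    {"claw":1,"tx":0,"ty":-0.129,"tz":0.483,"wx":0,"wy":0,"wz":0},
    {"claw":1,"tx":0,"ty":-0.129,"tz":0.483,"wx":0,"wy":0,"wz":0},
    {"claw":1,"tx":0,"ty":-0.129,"tz":0.483,"wx":0,"wy":0,"wz":0},
    {"claw":1,"tx":0,"ty":-0.129,"tz":0.483,"wx":0,"wy":0,"wz":0},
  ],
)

```text
clock: 2.48
ee_pos: [0.4961, -0.2135, 0.1709]
orientation: [0.151, -3.092, -0.414]
ft_force: [0.5, 0.6, 0.8]
width: 0.0006
grasp_force: 0.0
```

```bash
cat >> h.py <<'E'
_y=.098; EX=np.array([np.cos(_y),np.sin(_y),0]); EY=np.array([-np.sin(_y),np.cos(_y),0])
def t(X): X=np.array(X); return np.array([X@EX,X@EY,X[2]]).round(4)
E
python3 - <<'E'
from h import *
s=env.read_state(); print(s["clock"],t(s["ee_pos"]),R.from_rotvec(s["orientation"]).as_matrix().round(3),s["ft_force"])
E
```

```text
2.4833 [ 0.4728 -0.261   0.1709] [[-0.995 -0.093 -0.031]
 [-0.098  0.96   0.261]
 [ 0.006  0.263 -0.965]] [0.45379211 0.59048105 0.8025438 ]
```

Emit:
arm_command(
  motion=[
    {"claw":1,"tx":0,"ty":-0.075,"tz":0.28,"wx":0,"wy":0,"wz":0},
    {"claw":1,"tx":0,"ty":-0.11,"tz":0.42,"wx":0,"wy":0,"wz":0},
    {"claw":1,"tx":0,"ty":-0.15,"tz":0.55,"wx":0,"wy":0,"wz":0},
    {"claw":1,"tx":0,"ty":-0.15,"tz":0.55,"wx":0,"wy":0,"wz":0},
  ],
)

```text
clock: 2.82
ee_pos: [0.4964, -0.2141, 0.0572]
orientation: [0.152, -3.093, -0.413]
ft_force: [-0.3, 0.1, 0.0]
width: 0.0001
grasp_force: 0.0
```

Run:
```python
from h import *
s=env.read_state(); print(s["clock"],t(s["ee_pos"]),s["ft_force"])
```

```text
2.8167 [ 0.4731 -0.2616  0.0572] [-0.25478645  0.05477904  0.01742947]
```

Emit:
arm_command(
  motion=[
    {"claw":1,"tx":0,"ty":0.034,"tz":0.009,"wx":0,"wy":0,"wz":0},
    {"claw":1,"tx":0,"ty":0.063,"tz":0.017,"wx":0,"wy":0,"wz":0},
    {"claw":1,"tx":0,"ty":0.087,"tz":0.023,"wx":0,"wy":0,"wz":0},
    {"claw":1,"tx":0,"ty":0.106,"tz":0.028,"wx":0,"wy":0,"wz":0},
    {"claw":1,"tx":0,"ty":0.126,"tz":0.034,"wx":0,"wy":0,"wz":0},
  ],
)

```text
clock: 3.23
ee_pos: [0.4957, -0.1889, 0.0621]
orientation: [0.154, -3.101, -0.406]
ft_force: [-0.1, -0.7, -0.2]
width: 0.0004
grasp_force: 0.0
```

Emit:
arm_command(
  motion=[
    {"claw":1,"tx":0,"ty":0.019,"tz":0.005,"wx":0,"wy":0,"wz":0},
    {"claw":1,"tx":0,"ty":0.039,"tz":0.01,"wx":0,"wy":0,"wz":0},
    {"claw":1,"tx":0,"ty":0.058,"tz":0.016,"wx":0,"wy":0,"wz":0},
    {"claw":1,"tx":0,"ty":0.077,"tz":0.021,"wx":0,"wy":0,"wz":0},
    {"claw":1,"tx":0,"ty":0.097,"tz":0.026,"wx":0,"wy":0,"wz":0},
  ],
)

```text
clock: 3.65
ee_pos: [0.4932, -0.169, 0.0605]
orientation: [0.153, -3.098, -0.408]
ft_force: [0.6, -0.4, 0.3]
width: 0.0003
grasp_force: 0.2
```

Emit:
arm_command(
  motion=[
    {"claw":1,"tx":0,"ty":0.019,"tz":0.005,"wx":0,"wy":0,"wz":0},
    {"claw":1,"tx":0,"ty":0.034,"tz":0.009,"wx":0,"wy":0,"wz":0},
    {"claw":1,"tx":0,"ty":0.044,"tz":0.012,"wx":0,"wy":0,"wz":0},
    {"claw":1,"tx":0,"ty":0.048,"tz":0.013,"wx":0,"wy":0,"wz":0},
    {"claw":1,"tx":0,"ty":0.048,"tz":0.013,"wx":0,"wy":0,"wz":0},
  ],
)

```text
clock: 4.07
ee_pos: [0.4922, -0.1592, 0.0605]
orientation: [0.153, -3.098, -0.408]
ft_force: [0.4, -0.4, 0.4]
width: 0.0005
grasp_force: 0.0
```

Run:
```python
from h import *
s=env.read_state(); print(s["clock"],t(s["ee_pos"]),s["ft_force"])
for n,z in(("top",.118),("wrist",.118),("side",.118)):
    m=camera_model(n); im=camera(n); cv2.imwrite(f"pics/{n}2.png",im[...,::-1]); h=cv2.cvtColor(im,cv2.COLOR_RGB2HSV)
    rm=(((h[...,0]<8)|(h[...,0]>172))&(h[...,1]>150)&(h[...,2]>90)).astype(np.uint8)
    k,l,st,c=cv2.connectedComponentsWithStats(rm)
    for i in range(1,k):
        if st[i][4]>40: print(n,st[i],c[i].round(1),t(plane(m,c[i],z)))
```

```text
4.0667 [ 0.4743 -0.2066  0.0605] [ 0.41888571 -0.41510182  0.35328963]
top [358 180  16   9 107] [364.9 183.5] [ 0.5943 -0.2564  0.118 ]
top [336 182  16  10 108] [343.9 186.2] [ 0.5936 -0.1998  0.118 ]
top [476 237  21  21 305] [485.7 246.6] [ 0.3885 -0.5493  0.118 ]
wrist [430 305  27  32 321] [443.  318.9] [ 0.4615 -0.1827  0.118 ]
wrist [445 384  27  28 361] [455.7 397.7] [ 0.4931 -0.1749  0.118 ]
side [388 232   9  12  64] [391.7 237.3] [ 0.5847 -0.2841  0.118 ]
side [413 348  22  22 320] [423.8 357.8] [ 0.3778 -0.5642  0.118 ]
```

View pics/wrist2.png

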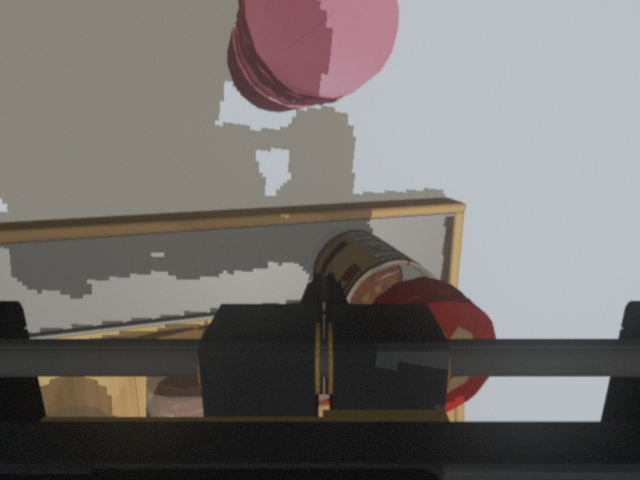

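The jar is still upright against the fingertip, with the cap at about (440,345). About 22 mm remains.

Emit:
arm_command(
  motion=[
    {"claw":1,"tx":0,"ty":0.019,"tz":0.005,"wx":0,"wy":0,"wz":0},
    {"claw":1,"tx":0,"ty":0.039,"tz":0.01,"wx":0,"wy":0,"wz":0},
    {"claw":1,"tx":0,"ty":0.058,"tz":0.016,"wx":0,"wy":0,"wz":0},
    {"claw":1,"tx":0,"ty":0.072,"tz":0.02,"wx":0,"wy":0,"wz":0},
    {"claw":1,"tx":0,"ty":0.082,"tz":0.022,"wx":0,"wy":0,"wz":0},
  ],
)

```text
clock: 4.63
ee_pos: [0.4905, -0.1419, 0.0605]
orientation: [0.153, -3.098, -0.408]
ft_force: [-0.0, -0.5, 0.7]
width: 0.0003
grasp_force: 0.2
```

Emit:
arm_command(
  motion=[
    {"claw":1,"tx":0,"ty":0.01,"tz":0.003,"wx":0,"wy":0,"wz":0},
    {"claw":1,"tx":0,"ty":0.019,"tz":0.005,"wx":0,"wy":0,"wz":0},
    {"claw":1,"tx":0,"ty":0.024,"tz":0.007,"wx":0,"wy":0,"wz":0},
    {"claw":1,"tx":0,"ty":0.024,"tz":0.007,"wx":0,"wy":0,"wz":0},
    {"claw":1,"tx":0,"ty":0.024,"tz":0.007,"wx":0,"wy":0,"wz":0},
  ],
)

```text
clock: 5.05
ee_pos: [0.4901, -0.1375, 0.0604]
orientation: [0.153, -3.098, -0.408]
ft_force: [0.1, 0.2, -0.4]
width: 0.0001
grasp_force: 0.0
```

Run:
```python
from h import *
s=env.read_state(); print(s["clock"],t(s["ee_pos"]),s["ft_force"],R.from_rotvec(s["orientation"]).as_matrix().round(3))
```

```text
5.05 [ 0.4743 -0.1848  0.0604] [ 0.13571538  0.24263019 -0.40011117] [[-0.995 -0.095 -0.025]
 [-0.098  0.961  0.258]
 [-0.     0.259 -0.966]]
```

Emit:
arm_command(
  motion=[
    {"claw":1,"tx":0,"ty":-0.05,"tz":-0.013,"wx":0,"wy":0,"wz":0},
    {"claw":1,"tx":0,"ty":-0.145,"tz":-0.039,"wx":0,"wy":0,"wz":0},
    {"claw":1,"tx":0,"ty":-0.145,"tz":-0.039,"wx":0,"wy":0,"wz":0},
  ],
)

```text
clock: 5.3
ee_pos: [0.4939, -0.1705, 0.0605]
orientation: [0.151, -3.1, -0.406]
ft_force: [-0.7, 0.2, 0.5]
width: 0.0005
grasp_force: 0.0
```

Emit:
arm_command(
  motion=[
    {"claw":1,"tx":0,"ty":0.05,"tz":-0.19,"wx":0,"wy":0,"wz":0},
    {"claw":1,"tx":0,"ty":0.207,"tz":-0.773,"wx":0.25,"wy":0,"wz":0},
    {"claw":1,"tx":0,"ty":0.207,"tz":-0.773,"wx":0.25,"wy":0,"wz":0},
    {"claw":1,"tx":0,"ty":0.207,"tz":-0.773,"wx":0.25,"wy":0,"wz":0},
    {"claw":1,"tx":0,"ty":0.207,"tz":-0.773,"wx":0.25,"wy":0,"wz":0},
  ],
)

```text
clock: 5.72
ee_pos: [0.495, -0.1675, 0.2276]
orientation: [-0.157, 3.128, -0.01]
ft_force: [0.9, -0.2, 0.7]
width: 0.0003
grasp_force: 0.0
```

Emit:
arm_command(
  motion=[
    {"claw":1,"tx":0.32,"ty":0.315,"tz":0,"wx":0,"wy":0,"wz":0},
    {"claw":1,"tx":0.32,"ty":0.315,"tz":0,"wx":0,"wy":0,"wz":0},
    {"claw":1,"tx":0.32,"ty":0.315,"tz":0,"wx":0,"wy":0,"wz":0},
    {"claw":1,"tx":0.32,"ty":0.315,"tz":0,"wx":0,"wy":0,"wz":0},
  ],
)

```text
clock: 6.05
ee_pos: [0.4218, -0.1101, 0.221]
orientation: [-0.156, 3.137, 0.0]
ft_force: [0.6, -0.1, 0.3]
width: 0.0003
grasp_force: 0.0
```

Run:
```python
from h import *
s=env.read_state(); print(s["clock"],t(s["ee_pos"]),s["ft_force"],R.from_rotvec(s["orientation"]).as_matrix().round(3))
for n,z in(("top",.118),("wrist",.118),("side",.118)):
    m=camera_model(n); im=camera(n); cv2.imwrite(f"pics/{n}3.png",im[...,::-1]); h=cv2.cvtColor(im,cv2.COLOR_RGB2HSV)
    rm=(((h[...,0]<8)|(h[...,0]>172))&(h[...,1]>150)&(h[...,2]>90)).astype(np.uint8)
    k,l,st,c=cv2.connectedComponentsWithStats(rm)
    for i in range(1,k):
        if st[i][4]>40: print(n,st[i],c[i].round(1),t(plane(m,c[i],z)))
```

```text
6.05 [ 0.409  -0.1508  0.221 ] [ 0.62146866 -0.10392373  0.30866842] [[-0.995 -0.099  0.   ]
 [-0.099  0.995  0.   ]
 [-0.     0.    -1.   ]]
top [358 180  16   9 104] [365.3 183.6] [ 0.594  -0.2573  0.118 ]
top [337 182  15   9 102] [343.9 186.1] [ 0.5938 -0.1997  0.118 ]
top [476 237  21  21 304] [485.8 246.6] [ 0.3885 -0.5495  0.118 ]
side [368 219  14  13  79] [375.1 224.3] [ 0.5838 -0.2222  0.118 ]
side [384 231  13  13  81] [390.6 236.6] [ 0.5842 -0.2803  0.118 ]
side [413 348  22  22 323] [423.8 357.8] [ 0.3778 -0.5642  0.118 ]
```

View pics/wrist3.png

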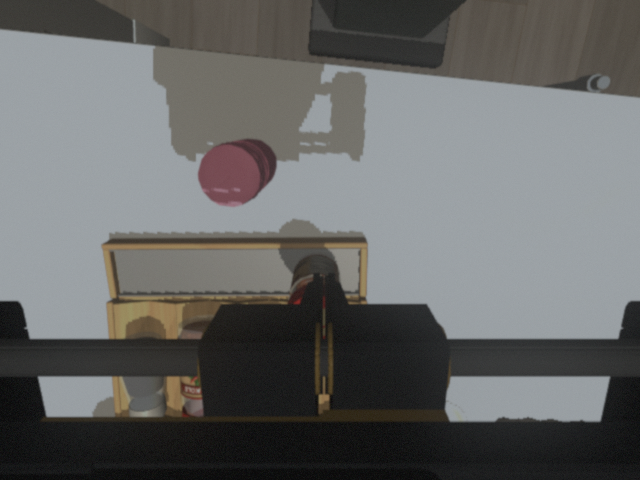

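The jar stands upright with its foot near (316,275), but it may be a little right of the groove's middle. I'll measure it properly.

Run:
```python
from h import *
m=camera_model("wrist"); im=cv2.imread("pics/wrist3.png")[...,::-1].copy()
h=cv2.cvtColor(im,cv2.COLOR_RGB2HSV)
for r in (262,268,275,280): print(r,[tuple(int(v) for v in im[r,c]) for c in range(284,352,3)])
w=cv2.inRange(h,(8,70,70),(28,255,255))
for r0 in (265,280):
    r=np.flatnonzero(w[r0,90:390])+90; sp=np.split(r,np.flatnonzero(np.diff(r)>1)+1); print("row",r0,[(int(a[0]),int(a[-1])) for a in sp if len(a)])
    for a in sp:
        if len(a)<12 and len(a): print(t(plane(m,(a[0]-.5,r0),.021)),t(plane(m,(a[-1]+.5,r0),.021)))
a=im[225:315,90:390]; cv2.imwrite("pics/c3.png",cv2.resize(a,None,fx=2.6,fy=2.6,interpolation=cv2.INTER_CUBIC)[...,::-1])
```

```text
262 [(96, 96, 90), (79, 78, 75), (82, 80, 78), (81, 81, 78), (81, 80, 76), (54, 51, 48), (53, 49, 45), (51, 46, 43), (60, 54, 47), (60, 59, 53), (59, 59, 54), (64, 62, 59), (60, 60, 55), (55, 56, 53), (56, 55, 52), (58, 56, 53), (60, 59, 55), (79, 76, 72), (140, 137, 132), (141, 139, 134), (141, 138, 131), (141, 139, 132), (142, 141, 135)]
268 [(132, 130, 124), (121, 119, 114), (80, 78, 76), (78, 77, 74), (49, 46, 41), (58, 50, 45), (60, 53, 45), (60, 54, 43), (60, 55, 48), (55, 53, 48), (55, 54, 50), (55, 53, 51), (59, 57, 54), (61, 59, 55), (52, 54, 49), (56, 55, 53), (56, 54, 53), (58, 52, 48), (109, 108, 103), (139, 137, 132), (138, 137, 130), (139, 138, 131), (141, 140, 133)]
275 [(132, 130, 124), (132, 129, 124), (133, 131, 125), (78, 73, 69), (58, 51, 44), (51, 42, 38), (56, 50, 44), (60, 53, 45), (80, 73, 66), (99, 93, 84), (38, 37, 36), (35, 35, 34), (74, 71, 64), (72, 58, 51), (49, 47, 43), (33, 36, 33), (36, 34, 36), (48, 45, 40), (74, 71, 66), (136, 133, 127), (139, 138, 132), (140, 138, 132), (139, 138, 132)]
280 [(133, 131, 125), (132, 130, 125), (130, 128, 122), (56, 48, 41), (58, 51, 47), (93, 88, 78), (93, 74, 63), (88, 66, 54), (85, 69, 62), (78, 64, 57), (36, 35, 36), (35, 34, 33), (33, 32, 30), (53, 47, 44), (33, 33, 32), (30, 29, 29), (34, 33, 32), (46, 45, 41), (67, 62, 59), (131, 130, 124), (135, 134, 128), (136, 135, 128), (137, 137, 130)]
row 265 [(106, 113), (360, 366)]
[ 0.4679 -0.3648  0.021 ] [ 0.4679 -0.357   0.021 ]
[ 0.4678 -0.1197  0.021 ] [ 0.4678 -0.113   0.021 ]
row 280 [(108, 116), (302, 306), (310, 310), (360, 365)]
[ 0.4834 -0.3651  0.021 ] [ 0.4834 -0.3563  0.021 ]
[ 0.4833 -0.1759  0.021 ] [ 0.4833 -0.171   0.021 ]
[ 0.4833 -0.1681  0.021 ] [ 0.4833 -0.1671  0.021 ]
[ 0.4832 -0.1193  0.021 ] [ 0.4832 -0.1135  0.021 ]
```

View pics/c3.png

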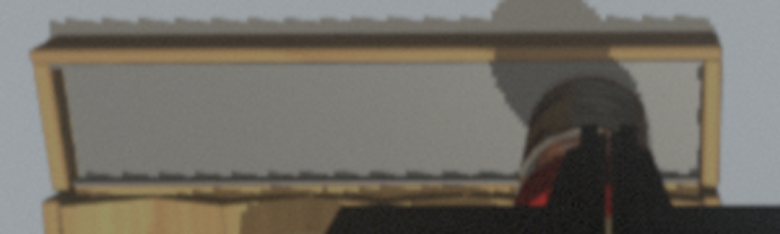

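The jar is about 9 mm right of the groove's middle, because the fingertips are tapered and thinner than I assumed. I'll push it about 9 mm further.

Emit:
arm_command(
  motion=[
    {"claw":1,"tx":-0.325,"ty":-0.32,"tz":0,"wx":0,"wy":0,"wz":0},
    {"claw":1,"tx":-0.325,"ty":-0.32,"tz":0,"wx":0,"wy":0,"wz":0},
    {"claw":1,"tx":-0.325,"ty":-0.32,"tz":0,"wx":-0.25,"wy":0,"wz":0},
    {"claw":1,"tx":-0.325,"ty":-0.32,"tz":0,"wx":-0.25,"wy":0,"wz":0},
    {"claw":1,"tx":-0.325,"ty":-0.32,"tz":0,"wx":-0.25,"wy":0,"wz":0},
  ],
)

```text
clock: 6.62
ee_pos: [0.4955, -0.1714, 0.219]
orientation: [0.148, -3.097, -0.419]
ft_force: [-1.1, -0.1, -1.1]
width: 0.0002
grasp_force: 0.0
```

Emit:
arm_command(
  motion=[
    {"claw":1,"tx":0,"ty":-0.05,"tz":0.19,"wx":0,"wy":0,"wz":0},
    {"claw":1,"tx":0,"ty":-0.1,"tz":0.38,"wx":0,"wy":0,"wz":0},
    {"claw":1,"tx":0,"ty":-0.15,"tz":0.57,"wx":0,"wy":0,"wz":0},
    {"claw":1,"tx":0,"ty":-0.207,"tz":0.77,"wx":0,"wy":0,"wz":0},
    {"claw":1,"tx":0,"ty":-0.207,"tz":0.77,"wx":0,"wy":0,"wz":0},
  ],
)

```text
clock: 7.03
ee_pos: [0.4916, -0.1673, 0.0547]
orientation: [0.15, -3.089, -0.413]
ft_force: [-0.8, 0.0, -0.4]
width: 0.0006
grasp_force: 0.0
```

Run:
```python
from h import *
s=env.read_state(); print(s["clock"],t(s["ee_pos"]),s["ft_force"])
```

```text
7.0333 [ 0.4728 -0.2146  0.0547] [-0.75116308  0.03027419 -0.35709494]
```

Emit:
arm_command(
  motion=[
    {"claw":1,"tx":0,"ty":0.034,"tz":0.009,"wx":0,"wy":0,"wz":0},
    {"claw":1,"tx":0,"ty":0.063,"tz":0.017,"wx":0,"wy":0,"wz":0},
    {"claw":1,"tx":0,"ty":0.087,"tz":0.023,"wx":0,"wy":0,"wz":0},
    {"claw":1,"tx":0,"ty":0.106,"tz":0.028,"wx":0,"wy":0,"wz":0},
    {"claw":1,"tx":0,"ty":0.121,"tz":0.032,"wx":0,"wy":0,"wz":0},
  ],
)

```text
clock: 7.45
ee_pos: [0.4923, -0.1431, 0.0629]
orientation: [0.154, -3.101, -0.406]
ft_force: [0.0, -0.3, 0.4]
width: -0.0
grasp_force: 0.0
```

Emit:
arm_command(
  motion=[
    {"claw":1,"tx":0,"ty":0.017,"tz":0.005,"wx":0,"wy":0,"wz":0},
    {"claw":1,"tx":0,"ty":0.034,"tz":0.009,"wx":0,"wy":0,"wz":0},
    {"claw":1,"tx":0,"ty":0.051,"tz":0.014,"wx":0,"wy":0,"wz":0},
    {"claw":1,"tx":0,"ty":0.063,"tz":0.017,"wx":0,"wy":0,"wz":0},
    {"claw":1,"tx":0,"ty":0.068,"tz":0.018,"wx":0,"wy":0,"wz":0},
  ],
)

```text
clock: 7.87
ee_pos: [0.4902, -0.1292, 0.0612]
orientation: [0.153, -3.098, -0.408]
ft_force: [0.4, -0.3, -0.3]
width: 0.0003
grasp_force: 0.2
```

Emit:
arm_command(
  motion=[
    {"claw":1,"tx":0,"ty":0,"tz":0,"wx":0,"wy":0,"wz":0},
    {"claw":1,"tx":0,"ty":0,"tz":0,"wx":0,"wy":0,"wz":0},
  ],
)

```text
clock: 8.03
ee_pos: [0.4903, -0.1295, 0.0611]
orientation: [0.153, -3.098, -0.408]
ft_force: [-0.2, -0.6, -0.4]
width: 0.0006
grasp_force: 0.0
```

Run:
```python
from h import *
s=env.read_state(); print(s["clock"],t(s["ee_pos"]),s["ft_force"])
```

```text
8.0333 [ 0.4753 -0.1769  0.0611] [-0.16336256 -0.56564215 -0.3656613 ]
```

Emit:
arm_command(
  motion=[
    {"claw":1,"tx":0,"ty":-0.05,"tz":-0.013,"wx":0,"wy":0,"wz":0},
    {"claw":1,"tx":0,"ty":-0.145,"tz":-0.039,"wx":0,"wy":0,"wz":0},
    {"claw":1,"tx":0,"ty":-0.145,"tz":-0.039,"wx":0,"wy":0,"wz":0},
  ],
)

```text
clock: 8.28
ee_pos: [0.4941, -0.1625, 0.0611]
orientation: [0.151, -3.1, -0.406]
ft_force: [-0.9, 0.2, 0.4]
width: 0.0004
grasp_force: 0.0
```

Emit:
arm_command(
  motion=[
    {"claw":1,"tx":0,"ty":0.05,"tz":-0.19,"wx":0,"wy":0,"wz":0},
    {"claw":1,"tx":0,"ty":0.207,"tz":-0.773,"wx":0.25,"wy":0,"wz":0},
    {"claw":1,"tx":0,"ty":0.207,"tz":-0.773,"wx":0.25,"wy":0,"wz":0},
    {"claw":1,"tx":0,"ty":0.207,"tz":-0.773,"wx":0.25,"wy":0,"wz":0},
    {"claw":1,"tx":0,"ty":0.207,"tz":-0.773,"wx":0.25,"wy":0,"wz":0},
  ],
)

```text
clock: 8.7
ee_pos: [0.4952, -0.1596, 0.2283]
orientation: [-0.157, 3.128, -0.01]
ft_force: [1.1, -0.1, -0.4]
width: 0.0005
grasp_force: 0.0
```

Emit:
arm_command(
  motion=[
    {"claw":1,"tx":0.32,"ty":0.29,"tz":0,"wx":0,"wy":0,"wz":0},
    {"claw":1,"tx":0.32,"ty":0.29,"tz":0,"wx":0,"wy":0,"wz":0},
    {"claw":1,"tx":0.32,"ty":0.29,"tz":0,"wx":0,"wy":0,"wz":0},
    {"claw":1,"tx":0.32,"ty":0.29,"tz":0,"wx":0,"wy":0,"wz":0},
  ],
)

```text
clock: 9.03
ee_pos: [0.4226, -0.1073, 0.2217]
orientation: [-0.156, 3.138, 0.0]
ft_force: [1.7, -0.9, -0.1]
width: 0.0005
grasp_force: 0.0
```

Run:
```python
from h import *
s=env.read_state(); print(s["clock"],t(s["ee_pos"]),s["ft_force"])
m=camera_model("wrist"); im=camera("wrist"); cv2.imwrite("pics/w4.png",im[...,::-1])
h=cv2.cvtColor(im,cv2.COLOR_RGB2HSV)
w=cv2.inRange(h,(8,70,70),(28,255,255))
for r0 in (262,270,276):
    r=np.flatnonzero(w[r0,90:390])+90; sp=np.split(r,np.flatnonzero(np.diff(r)>1)+1)
    print([(t(plane(m,(a[0]-.5,r0),.021))[1],t(plane(m,(a[-1]+.5,r0),.021))[1]) for a in sp if 12>len(a)>3])
    g=im[r0].astype(int).sum(1); d=np.flatnonzero(g[280:350]<240)+280; print(r0,d[0],d[-1],[t(plane(m,(c,r0),.045))[1] for c in (d[0],d[-1])])
```

```text
9.0333 [ 0.4101 -0.1482  0.2217] [ 1.69100724 -0.92967963 -0.11043008]
[(np.float64(-0.3648), np.float64(-0.357)), (np.float64(-0.1187), np.float64(-0.1129))]
262 290 338 [np.float64(-0.1798), np.float64(-0.1365)]
[(np.float64(-0.364), np.float64(-0.3562)), (np.float64(-0.1185), np.float64(-0.1127))]
270 297 341 [np.float64(-0.1736), np.float64(-0.1337)]
[(np.float64(-0.3649), np.float64(-0.3571)), (np.float64(-0.1184), np.float64(-0.1125))]
276 297 342 [np.float64(-0.1737), np.float64(-0.1327)]
```

The jar stands within about 5 mm of the groove's middle, inside the tolerance, and the V will centre it. I'll lower the fingertips to cap height in front of it and tip it slowly.

Emit:
arm_command(
  motion=[
    {"claw":1,"tx":0,"ty":0,"tz":0.2,"wx":0,"wy":0,"wz":0},
    {"claw":1,"tx":0,"ty":0,"tz":0.4,"wx":0,"wy":0,"wz":0},
    {"claw":1,"tx":0,"ty":0,"tz":0.58,"wx":0,"wy":0,"wz":0},
    {"claw":1,"tx":0,"ty":0,"tz":0.58,"wx":0,"wy":0,"wz":0},
  ],
)

```text
clock: 9.42
ee_pos: [0.4225, -0.108, 0.1002]
orientation: [0.153, -3.13, -0.006]
ft_force: [0.3, 0.3, -0.2]
width: 0.0003
grasp_force: 0.0
```

Emit:
arm_command(
  motion=[
    {"claw":1,"tx":-0.02,"ty":0,"tz":0,"wx":0,"wy":0,"wz":0},
    {"claw":1,"tx":-0.045,"ty":0,"tz":0,"wx":0,"wy":0,"wz":0},
    {"claw":1,"tx":-0.07,"ty":0,"tz":0,"wx":0,"wy":0,"wz":0},
    {"claw":1,"tx":-0.095,"ty":0,"tz":0,"wx":0,"wy":0,"wz":0},
    {"claw":1,"tx":-0.12,"ty":0,"tz":0,"wx":0,"wy":0,"wz":0},
  ],
)

```text
clock: 9.83
ee_pos: [0.4491, -0.1058, 0.1066]
orientation: [-0.155, 3.135, -0.002]
ft_force: [-0.8, 0.6, 0.8]
width: 0.0005
grasp_force: 0.0
```

Emit:
arm_command(
  motion=[
    {"claw":1,"tx":-0.02,"ty":0,"tz":0,"wx":0,"wy":0,"wz":0},
    {"claw":1,"tx":-0.04,"ty":0,"tz":0,"wx":0,"wy":0,"wz":0},
    {"claw":1,"tx":-0.06,"ty":0,"tz":-0.005,"wx":0,"wy":0,"wz":0},
    {"claw":1,"tx":-0.08,"ty":0,"tz":-0.01,"wx":0,"wy":0,"wz":0},
    {"claw":1,"tx":-0.1,"ty":0,"tz":-0.015,"wx":0,"wy":0,"wz":0},
  ],
)

```text
clock: 10.25
ee_pos: [0.468, -0.1036, 0.1084]
orientation: [0.155, -3.138, -0.0]
ft_force: [-0.3, 0.2, -0.7]
width: 0.0003
grasp_force: 0.1
```

Run:
```python
from h import *
s=env.read_state(); print(s["clock"],t(s["ee_pos"]),s["ft_force"])
```

```text
10.25 [ 0.4556 -0.1489  0.1084] [-0.34794409  0.1931582  -0.66416377]
```

Emit:
arm_command(
  motion=[
    {"claw":1,"tx":-0.02,"ty":0,"tz":-0.005,"wx":0,"wy":0,"wz":0},
    {"claw":1,"tx":-0.04,"ty":0,"tz":-0.01,"wx":0,"wy":0,"wz":0},
    {"claw":1,"tx":-0.06,"ty":0,"tz":-0.015,"wx":0,"wy":0,"wz":0},
    {"claw":1,"tx":-0.08,"ty":0,"tz":-0.02,"wx":0,"wy":0,"wz":0},
    {"claw":1,"tx":-0.1,"ty":0,"tz":-0.02,"wx":0,"wy":0,"wz":0},
  ],
)

```text
clock: 10.67
ee_pos: [0.488, -0.1017, 0.1124]
orientation: [-0.155, 3.137, -0.0]
ft_force: [-0.9, 0.5, -0.0]
width: 0.0005
grasp_force: 0.0
```

Emit:
arm_command(
  motion=[
    {"claw":1,"tx":-0.02,"ty":0,"tz":0,"wx":0,"wy":0,"wz":0},
    {"claw":1,"tx":-0.04,"ty":0,"tz":0,"wx":0,"wy":0,"wz":0},
    {"claw":1,"tx":-0.06,"ty":0,"tz":0,"wx":0,"wy":0,"wz":0},
    {"claw":1,"tx":-0.08,"ty":0,"tz":0,"wx":0,"wy":0,"wz":0},
    {"claw":1,"tx":-0.09,"ty":0,"tz":0,"wx":0,"wy":0,"wz":0},
  ],
)

```text
clock: 11.08
ee_pos: [0.506, -0.0999, 0.1122]
orientation: [-0.155, 3.138, 0.0]
ft_force: [0.1, 0.2, 0.6]
width: 0.0004
grasp_force: 0.0
```

Run:
```python
from h import *
s=env.read_state(); print(s["clock"],t(s["ee_pos"]),s["ft_force"])
for n in ("top","wrist"):
    m=camera_model(n); im=camera(n); cv2.imwrite(f"pics/{n}5.png",im[...,::-1]); h=cv2.cvtColor(im,cv2.COLOR_RGB2HSV)
    rm=(((h[...,0]<8)|(h[...,0]>172))&(h[...,1]>150)&(h[...,2]>90)).astype(np.uint8)
    k,l,st,c=cv2.connectedComponentsWithStats(rm)
    for i in range(1,k):
        if st[i][4]>30: print(n,st[i],c[i].round(1),t(plane(m,c[i],.06)))
```

```text
11.0833 [ 0.4938 -0.149   0.1122] [0.14843375 0.19764594 0.60330296]
top [358 180  16   9 109] [365.1 183.6] [ 0.608  -0.2638  0.06  ]
top [337 182  15   7  64] [345.4 184.9] [ 0.6106 -0.209   0.06  ]
top [476 237  21  21 304] [485.7 246.6] [ 0.3939 -0.5685  0.06  ]
wrist [107 312  42   4  77] [128.2 314. ] [ 0.5294 -0.2676  0.06  ]
wrist [149 377  13   9  69] [155.  380.3] [ 0.5752 -0.2565  0.06  ]
wrist [319 377  10  26 120] [323.6 394.2] [ 0.5853 -0.1502  0.06  ]
```

View pics/wrist5.png

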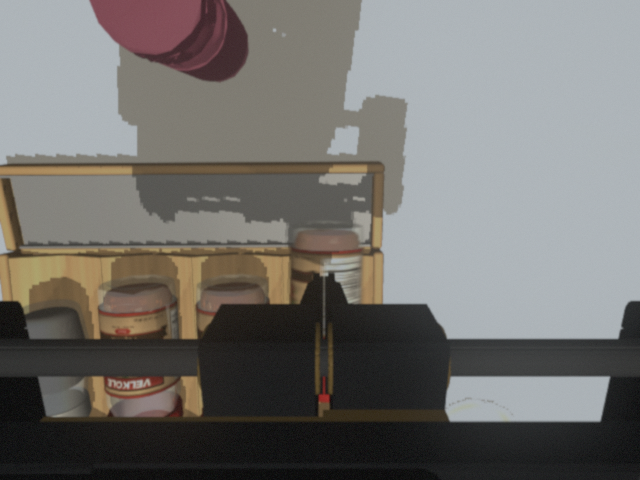

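The jar now lies in the left groove, with its foot centred at about col 328 and its top edge at row ~230. The home jars' feet sit at row ~284, so it is roughly 27 mm short. I'll retreat, lower the fingertips behind the foot and push slowly.

Emit:
arm_command(
  motion=[
    {"claw":1,"tx":0.1,"ty":0,"tz":0,"wx":0,"wy":0,"wz":0},
    {"claw":1,"tx":0.2,"ty":0,"tz":0,"wx":0,"wy":0,"wz":0},
    {"claw":1,"tx":0.2,"ty":0,"tz":0,"wx":0,"wy":0,"wz":0},
  ],
)

```text
clock: 11.43
ee_pos: [0.4626, -0.1035, 0.112]
orientation: [0.154, -3.135, -0.002]
ft_force: [1.1, -0.8, 0.1]
width: 0.0008
grasp_force: 0.0
```

Emit:
arm_command(
  motion=[
    {"claw":1,"tx":0,"ty":0,"tz":0.13,"wx":0,"wy":0,"wz":0},
    {"claw":1,"tx":0,"ty":0,"tz":0.26,"wx":0,"wy":0,"wz":0},
    {"claw":1,"tx":0,"ty":0,"tz":0.37,"wx":0,"wy":0,"wz":0},
    {"claw":1,"tx":0,"ty":0,"tz":0.37,"wx":0,"wy":0,"wz":0},
    {"claw":1,"tx":0,"ty":0,"tz":0.37,"wx":0,"wy":0,"wz":0},
  ],
)

```text
clock: 11.85
ee_pos: [0.4656, -0.1038, 0.0379]
orientation: [0.154, -3.136, -0.001]
ft_force: [0.9, 0.2, 0.2]
width: 0.0005
grasp_force: 0.0
```

Emit:
arm_command(
  motion=[
    {"claw":1,"tx":-0.02,"ty":0,"tz":0,"wx":0,"wy":0,"wz":0},
    {"claw":1,"tx":-0.04,"ty":0,"tz":0,"wx":0,"wy":0,"wz":0},
    {"claw":1,"tx":-0.06,"ty":0,"tz":0,"wx":0,"wy":0,"wz":0},
    {"claw":1,"tx":-0.08,"ty":0,"tz":0,"wx":0,"wy":0,"wz":0},
    {"claw":1,"tx":-0.1,"ty":0,"tz":0,"wx":0,"wy":0,"wz":0},
  ],
)

```text
clock: 12.27
ee_pos: [0.4861, -0.1019, 0.0388]
orientation: [-0.155, 3.137, -0.0]
ft_force: [-2.6, -0.6, 1.8]
width: 0.0007
grasp_force: 1.1
```

Run:
```python
from h import *
s=env.read_state(); print(s["clock"],t(s["ee_pos"]),s["ft_force"])
```

```text
12.2667 [ 0.4738 -0.1489  0.0388] [-2.64332316 -0.62547856  1.84398954]
```

Emit:
arm_command(
  motion=[
    {"claw":1,"tx":-0.015,"ty":0,"tz":0,"wx":0,"wy":0,"wz":0},
    {"claw":1,"tx":-0.03,"ty":0,"tz":0,"wx":0,"wy":0,"wz":0},
    {"claw":1,"tx":-0.045,"ty":0,"tz":0,"wx":0,"wy":0,"wz":0},
    {"claw":1,"tx":-0.06,"ty":0,"tz":0,"wx":0,"wy":0,"wz":0},
    {"claw":1,"tx":-0.075,"ty":0,"tz":0,"wx":0,"wy":0,"wz":0},
  ],
)

```text
clock: 12.68
ee_pos: [0.5007, -0.1004, 0.0382]
orientation: [0.155, -3.138, -0.0]
ft_force: [-2.4, 0.2, 1.5]
width: 0.0001
grasp_force: 1.1
```

```bash
cat > look.py <<'E'
from h import *
import sys
s=env.read_state(); print(s["clock"],t(s["ee_pos"]),s["ft_force"])
m=camera_model("wrist"); im=camera("wrist"); cv2.imwrite(f"pics/{sys.argv[1]}.png",im[...,::-1])
E
python3 look.py w6
```

```text
12.6833 [ 0.4885 -0.1489  0.0382] [-2.41639098  0.19684211  1.51576603]
```

View pics/w6.png

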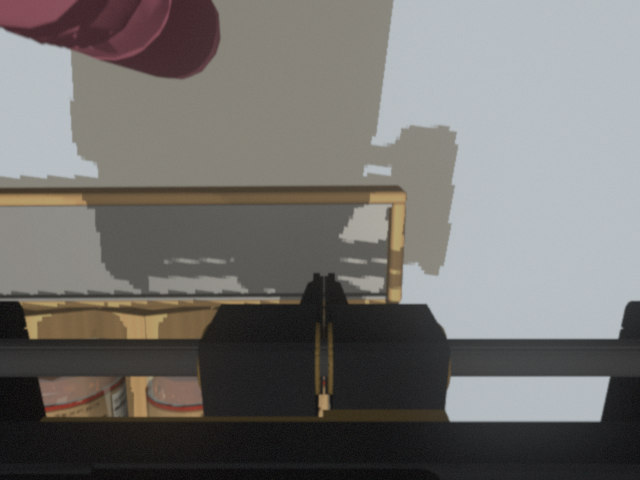

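The foot is hidden behind the fingers here, and the push force is a steady 2.4 N, so the jar is sliding. I'll continue by force.

Emit:
arm_command(
  motion=[
    {"claw":1,"tx":-0.008,"ty":0,"tz":0,"wx":0,"wy":0,"wz":0},
    {"claw":1,"tx":-0.016,"ty":0,"tz":0,"wx":0,"wy":0,"wz":0},
    {"claw":1,"tx":-0.024,"ty":0,"tz":0,"wx":0,"wy":0,"wz":0},
    {"claw":1,"tx":-0.032,"ty":0,"tz":0,"wx":0,"wy":0,"wz":0},
    {"claw":1,"tx":-0.04,"ty":0,"tz":0,"wx":0,"wy":0,"wz":0},
  ],
)

```text
clock: 13.15
ee_pos: [0.5086, -0.0996, 0.0382]
orientation: [0.155, -3.138, -0.0]
ft_force: [-2.8, -0.6, 1.2]
width: 0.0007
grasp_force: 1.1
```

Emit:
arm_command(
  motion=[
    {"claw":1,"tx":-0.005,"ty":0,"tz":0,"wx":0,"wy":0,"wz":0},
    {"claw":1,"tx":-0.01,"ty":0,"tz":0,"wx":0,"wy":0,"wz":0},
    {"claw":1,"tx":-0.015,"ty":0,"tz":0,"wx":0,"wy":0,"wz":0},
    {"claw":1,"tx":-0.02,"ty":0,"tz":0,"wx":0,"wy":0,"wz":0},
  ],
)

```text
clock: 13.48
ee_pos: [0.5114, -0.0992, 0.0381]
orientation: [0.155, -3.135, -0.001]
ft_force: [-11.3, -3.4, 8.2]
width: 0.0003
grasp_force: 6.1
```

The force rose to 11 N, so the cap has met the rail. I'll back off, rise and check.

Emit:
arm_command(
  motion=[
    {"claw":1,"tx":0.02,"ty":0,"tz":0,"wx":0,"wy":0,"wz":0},
    {"claw":1,"tx":0.1,"ty":0,"tz":0,"wx":0,"wy":0,"wz":0},
    {"claw":1,"tx":0.2,"ty":0,"tz":0,"wx":0,"wy":0,"wz":0},
    {"claw":1,"tx":0.2,"ty":0,"tz":0,"wx":0,"wy":0,"wz":0},
  ],
)

```text
clock: 13.82
ee_pos: [0.47, -0.1029, 0.0381]
orientation: [0.154, -3.136, -0.001]
ft_force: [-0.7, 0.0, 0.0]
width: 0.0005
grasp_force: 0.0
```

Emit:
arm_command(
  motion=[
    {"claw":1,"tx":0.1,"ty":-0.15,"tz":-0.2,"wx":0,"wy":0,"wz":0},
    {"claw":1,"tx":0.2,"ty":-0.3,"tz":-0.4,"wx":0,"wy":0,"wz":0},
    {"claw":1,"tx":0.2,"ty":-0.45,"tz":-0.6,"wx":0,"wy":0,"wz":0},
    {"claw":1,"tx":0.2,"ty":-0.6,"tz":-0.8,"wx":0,"wy":0,"wz":0},
    {"claw":1,"tx":0.2,"ty":-0.6,"tz":-0.8,"wx":0,"wy":0,"wz":0},
  ],
)

```text
clock: 14.23
ee_pos: [0.4448, -0.228, 0.2006]
orientation: [-0.154, 3.136, -0.002]
ft_force: [0.8, 0.1, -0.6]
width: 0.0005
grasp_force: 0.0
```

```bash
python3 look.py w7
```

```text
14.2333 [ 0.4203 -0.2705  0.2006] [ 0.82699541  0.1433457  -0.56148512]
```

View pics/w7.png

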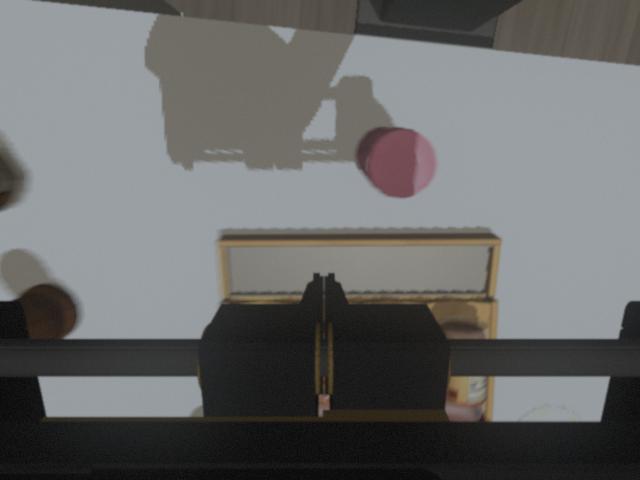

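The jar lies in the groove, foot at about (465,325), and the robot is clear of it. I'll check the cap alignment numerically in the fixed views.

Run:
```python
from h import *
for n in ("top","side"):
    m=camera_model(n); im=camera(n); h=cv2.cvtColor(im,cv2.COLOR_RGB2HSV)
    rm=(((h[...,0]<8)|(h[...,0]>172))&(h[...,1]>150)&(h[...,2]>90)).astype(np.uint8)
    k,l,st,c=cv2.connectedComponentsWithStats(rm)
    for i in range(1,k):
        if st[i][4]>25: print(n,st[i],c[i].round(1),t(plane(m,c[i],.075)))
```

```text
top [358 180  16   9 105] [365.1 183.6] [ 0.6043 -0.262   0.075 ]
top [336 182  16   9 105] [343.8 186.1] [ 0.604  -0.2031  0.075 ]
top [315 185  16   9 105] [322.1 188.7] [ 0.6039 -0.1431  0.075 ]
top [476 237  21  21 305] [485.7 246.6] [ 0.3925 -0.5636  0.075 ]
side [384 231  13  13  81] [390.4 236.5] [ 0.6035 -0.2699  0.075 ]
side [413 348  22  22 319] [423.8 357.9] [ 0.3904 -0.5638  0.075 ]
```

The three caps line up: x = 0.6039, 0.6040 and 0.6043, spaced 60 mm. Handing in.

```bash
python3 -c "
from h import *
print(env.finish_job())"
```

```text
the job is handed in; nothing more can be done
None
```

The jar was slid along the ledge, tipped back and pushed home in the empty groove, its cap within 1 mm of the other two jars' line at the rail; nothing else was touched, and I handed the job in at about 14 s (no verdict was returned).

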